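# Measure the tagged growing block in the slant-board case

## Robot

A 7-joint arm with a two-finger parallel gripper is mounted at the origin on the work surface. World frame = base frame: x ahead of the robot, y to its left, z up, the work surface at z = 0. Lengths are in m, angles in degrees, forces in N, time in s.
With the tool pointing down it reaches from about 0.375 to 0.925 m from the base axis. Payload 3.1 kg.
Tool frame: the origin (TCP) lies midway between the tips of the shut fingers; the grasp point (between the pads) lies manip.grasp_offset behind it (manip.grasp_offset is the distance from the TCP to the grasp point, in m); z points along the fingers, y is the direction in which the jaws open and shut (so a half turn about z gives the same grasp; the last joint's range is limited). The gripper opens to 85 mm and grips with 20 to 120 N. Pads are 22 mm wide; open, the fingers measure 114 mm over their backs; the gripper's body (76 mm by 85 mm) begins 54 mm behind the grasp point. The pads swing forward as they close: fully open they stand 13 mm farther back than shut.
Start: joints at [71.345, 21.939, 2.515, 91.553, -1.026, 66.532, -2.859], TCP at [0.147, -0.633, 0.231] pointing down, gripper open.
Joint ranges: [-149.38, 149.38], [-23.57, 123.04], [-84.95, 90], [0, 143.3], [-89.99, 269.99], [3.08, 112.72], [-163.45, 163.45]. Speed limits (degrees/s): [159.86, 159.86, 180, 180, 180, 180, 180].

## Interface

Orientations are given as a 3x3 rotation matrix whose columns are the frame's x, y, z axes.
In Python, from bench import manip gives the robot as it stands.
- The arm moves only by the tool step_arm, never from a script. Its argument "commands" is text: rows parted by semicolons, each of 7 numbers parted by spaces: the gripper command: -1 is fully open, 1 is shut, values between are in proportion, then the shift along the tool's x, y, z in mm, then the turn, a rotation vector about the tool's x, y, z in degrees. In form: claw dx dy dz ax ay az; .... A call has 1 to 12 rows; each row shifts and turns the pose as measured when the row begins, along the tool's axes as they then stand; what a row does not reach is not made up. A row lasts 1/10 s, in which the tool goes at most 50 mm and 8.59 degrees, less where a joint would pass 70% of its speed; a pose out of reach is approached as far as the arm can. A call with a gripper value outside its range is refused whole. The fingers move at their own pace and stop on an object; "squeeze" is the grip in N (left out, the last holds). Time passes only in rows, so rows that do not move let the fingers close. It gives the time, the measured TCP pose, the force and the opening at its end, in the units of the state.
- manip.read_state(): the state, without advancing time (a new reading comes with each control period).
- manip.camera(name): name is "scene" or "top" or "wrist"; returns a dict with "frame" (480x640x3 uint8, red, green, blue), "z_map" (480x640 float32, m along the optical axis (not along the pixel's ray), 0 where there is no reading), "fx", "fy", "cx", "cy" (pixels), "rvec" (rotation vector, rad) and "tvec" (3), from world to camera coordinates, as OpenCV has them; the wrist camera has in their place "hand_eye" (4x4, takes a point from camera to tool coordinates, whose origin is the TCP and whose axes are the flange's). Camera axes: x right, y down, z forward; pixel columns grow to the right and rows downward; lengths in m; the calibration is good to about 2 mm. A picture is of the moment at which its call begins: read the wrist's pose just before it.
- manip.sign_off(): hands the job in, once; it reports no verdict.
The state is a dict: "t": time; "joint_positions": joint angles; "qd": joint speeds; "joint_torque": joint torques, N m; "eef_pos": TCP position; "orientation": TCP orientation; "contact_force": force on the tool from outside, world axes, zero at the start; "ft_torque": the same for the moment, N m; "opening": finger opening in m.
Only numpy, scipy, OpenCV 4.12 (cv2) and the standard library are available. Lean on these libraries where they do the work, as an engineer would, in place of code of your own. Each camera call takes 0.05 s, during which the arm holds its last target.

## Task

Lift the red paddle to release the germination case's lid and swing the lid wide open, to about upright or beyond. Then take the height gauge from its steel plate and lower it gently and squarely onto the sloping board astride the block with the yellow label, so that the sprung foot rests on that block and reads its height; let go and leave the gauge standing there with the lid open. Keep the block where it lies, and do not disturb the other block, the tube rack, the bottle or the dishes.

Things in the scene. Friction and masses are not known exactly. Their poses are not given: they have to be found in the camera images.
- case: White wedge-shaped germination case, fixed, 140 mm deep (x), 250 mm wide (y). Origin: centre of its underside. x points from its low front (65 mm high, towards the robot) to its high back (130 mm), z up. The top slopes 25 degrees, rising towards +x. Inside, 48 mm below the lid and parallel to it, lies a pale green rubber-faced slant board, 236 mm wide. The walls stay below the lid's plane.
- case_hinge (a point): Middle of the lid's hinge line, at the top back edge of the case (70 mm behind the case origin, 130 mm above the bench). The hinge axis is the case's y.
- lid (a joint): Clear flat lid with grey rim, hinged at the back: 154 mm from hinge to front edge, 250 mm wide, 0.25 kg. Angle in rad: 0 shut (sloping 25 degrees down to the front), growing as the front edge swings up and back; 2.0 is upright, 2.3 its stop. A stiff hinge (0.3 N m) holds it at whatever angle it is left.
- paddle (a joint): Red paddle latch pivoted on the middle of the lid's front edge, sticking out level towards the robot when shut. Angle in rad to the lid: 0 at rest, grows as its outer end is lifted, stop 0.65; a light spring (0.02 to 0.05 N m) returns it. A pawl under it locks the lid; lifted 0.45 or more (outer end 18 mm up) the pawl is clear, and lifting on by the paddle swings the lid.
- paddle_bar (a point): Centre of the red crossbar at the paddle's outer end: a free-turning roller, 16 mm in diameter, 36 mm long along the case's y, 40 mm from the paddle's pivot, about 73 mm above the bench when shut. Pinch it end to end (36 mm) from above: it turns freely, so the hand need not follow the turning. It is 193 mm from the hinge line with the paddle at rest, 179 mm with the paddle at its stop.
- tagged_block: The block to measure: brown growing block with a yellow band and a small upright yellow label (13 mm tall) on its uphill end; 80 mm up the slope (its x), 30 mm wide (its y), 24 mm high (its z). Loose, 0.12 kg, on the slant board, its z square to the board (25 degrees off vertical, leaning to the robot). Origin: centre of its underside.
- plain_block: Another brown block without yellow, 80 x 30 x 14 mm, beside the tagged one on the slant board (either may be left or right; 70 to 120 mm apart between centres). Origin: centre of its underside. Leave it alone.
- gauge: Bridge height gauge, loose, 0.35-0.5 kg, on a steel zero plate (110x100x8 mm). Origin: centre of its underside, between two dark skids 70 mm long (its x), 12 wide, 12 high, at y -27 and +27 mm: 42 mm gap between. Aluminium bridge 45 to 57 mm up; on it a blue handle 30 mm (x) by 26 mm (y), 57 to 107 mm up. z up the handle; symmetrical. A rod rises from the handle's top, at most 35 mm.
- gauge_grip (a point): Point to grip in the gauge's blue handle, on its axis, 85 mm above the skids' underside.
- foot (a joint): The gauge's reading in m: height of the sprung round foot (16 mm across, on the gauge's axis) above the skids' underside. 0 on the zero plate, -0.006 hanging in the air, +0.024 with the gauge standing square on the board and the foot on the tagged block, +0.014 on the plain one. The spring presses with 0.7 to 2 N. The red-tipped rod shows it above the handle.
- tube_rack: Red rack of blue-capped tubes, 110 x 170 x 109 mm high, loose bystander. Origin: centre of its underside.
- wash_bottle: White bottle with red cap, 60 mm across, 150 mm high, loose bystander. Origin: centre of its underside.
- dishes: Stack of three clear dishes, 90 mm across, 44 mm high, loose bystander. Origin: centre of its underside.
Mind the look-alikes: they are no part of the job. Leave any pink or turquoise look-alike of the gauge alone.

How it is judged:
By the outcome, as a careful person would: the job done as asked, in the order asked, and still so for the second after the job is handed in, with the robot touching nothing.
It also fails if it takes over 61 s, if anything falls off the work surface, if the arm or the gripper's body presses on something with over 40 N, if the wrist force passes 120 N, or if a joint passes its speed limit or range.

## Working session

There is one attempt and no reset: what is moved stays moved. The work goes in short steps, Python scripts to look and compute and a tool call to move; the robot and the scene stay as the last step left them, time stands still between calls to the robot, and variables do not carry over. Pictures are saved under pics/ and viewed, and the job is handed in when it is done.

Besides the shell and the picture viewer there is one more tool, called after "Emit:" by a JSON object that holds its "op" and its "data", one argument or row to a line. step_arm: Moves the arm, as the interface text tells. Its arguments: {"type":"object","properties":{"commands":{"type":"string"},"squeeze":{"type":"number"}},"required":["commands"]}

```bash
ls; mkdir -p pics
cat > h.py <<'E'
import numpy as np, cv2
from bench import manip
def cam(n):
    s=manip.read_state(); c=manip.camera(n)
    K=np.array([[c['fx'],0,c['cx']],[0,c['fy'],c['cy']],[0,0,1]])
    if 'hand_eye' in c:
        T=np.eye(4);T[:3,:3]=np.array(s['orientation']);T[:3,3]=s['eef_pos']; W=T@np.array(c['hand_eye'])
    else:
        R=cv2.Rodrigues(np.array(c['rvec'],float))[0]; W=np.eye(4);W[:3,:3]=R.T;W[:3,3]=-R.T@np.array(c['tvec']).ravel()
    return c['frame'],c['z_map'],K,W
def cloud(z,K,W):
    v,u=np.mgrid[:480,:640]
    P=np.stack([(u-K[0,2])/K[0,0]*z,(v-K[1,2])/K[1,1]*z,z],-1)@W[:3,:3].T+W[:3,3]
    P[z<=0]=np.nan
    return P
def save(n,f): cv2.imwrite('pics/'+n,f[:,:,::-1])
def proj(p,K,W):
    q=(np.asarray(p)-W[:3,3])@W[:3,:3]; return q[...,0]/q[...,2]*K[0,0]+K[0,2],q[...,1]/q[...,2]*K[1,1]+K[1,2]
def st():
    s=manip.read_state(); print(s['t'],np.round(s['eef_pos'],4),np.round(s['contact_force'],1),round(s['opening'],4)); print(np.round(s['orientation'],3).tolist(),np.round(s['joint_positions'],1)); return s
E
python3 - <<'E'
from h import *
st();print(manip.grasp_offset)
for n in ['scene','top']:
    f,z,K,W=cam(n);save(n+'0.png',f);np.savez('/tmp/'+n,f=f,z=z,K=K,W=W);print(K,W)
E
```

```text
pics
0.0 [ 0.1466 -0.6323  0.2299] [0.6 0.5 0.4] 0.0854
[[0.974, 0.226, -0.001], [0.226, -0.974, 0.003], [-0.0, -0.003, -1.0]] [71.3 22.   2.5 91.6 -1.  66.5 -2.9]
0.0187
[[481.56943533   0.         321.32292946]
 [  0.         481.56943533 239.94132603]
 [  0.           0.           1.        ]] [[-0.29988267  0.58807979 -0.75115414  1.52448319]
 [ 0.9538363   0.19831524 -0.22553799  0.25681103]
 [ 0.01633098 -0.78411302 -0.62040315  0.90809005]
 [ 0.          0.          0.          1.        ]]
[[452.17095501   0.         325.72646988]
 [  0.         452.17095501 244.48170058]
 [  0.           0.           1.        ]] [[ 0.01950105 -0.98731959  0.15754282  0.34545824]
 [-0.99979557 -0.02009889 -0.00220233 -0.06607806]
 [ 0.00534084 -0.15746767 -0.9875097   1.21554111]
 [ 0.          0.          0.          1.        ]]
```

View pics/scene0.png

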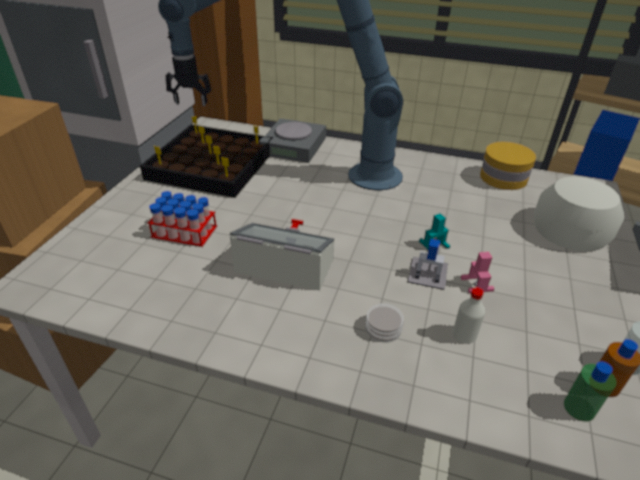

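View pics/top0.png

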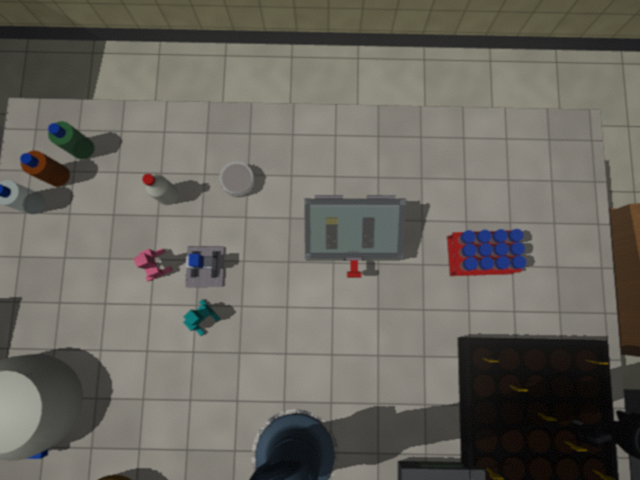

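The top view shows the case at (355,228), the red paddle at (354,268), and the tagged block (yellow at (331,220)) on the left. The plain block is at (368,232). There are three gauge shapes: blue (197,260) on the steel plate, pink (150,264) and turquoise (200,317) standing loose. The blue one is the one meant.

Run:
```python
from h import *
d=np.load('/tmp/top.npz');f,z,K,W=[d[k] for k in 'fzKW']
c=cv2.resize(f[170:310,120:420],None,fx=2.6,fy=2.6,interpolation=cv2.INTER_CUBIC);save('crop0.png',c)
P=cloud(z,K,W)
hsv=cv2.cvtColor(f,cv2.COLOR_RGB2HSV).astype(int);h,s,v=hsv[...,0],hsv[...,1],hsv[...,2]
def m(name,mk,box):
    M=np.zeros_like(mk);x0,y0,x1,y1=box;M[y0:y1,x0:x1]=mk[y0:y1,x0:x1]
    ys,xs=np.nonzero(M);p=P[M];print(name,len(xs),xs.mean(),ys.mean(),(xs.min(),xs.max(),ys.min(),ys.max()),'med',np.nanmedian(p,0).round(4),np.nanmin(p,0).round(4),np.nanmax(p,0).round(4))
m('red',((h<8)|(h>172))&(s>130),(330,250,380,290))
m('blue',(h>105)&(h<130)&(s>120),(180,240,230,290))
m('yellow',(h>18)&(h<35)&(s>100),(310,200,345,250))
# case rim
for (u,vv) in [(308,202),(402,202),(305,255),(400,258),(355,230),(332,235),(368,232),(355,200),(355,258),(354,272),(350,272),(197,260),(189,250),(220,250),(220,283),(190,283)]:
    print(u,vv,P[vv,u].round(4))
d=np.load('/tmp/scene.npz');f2=d['f'];save('crop1.png',np.hstack([cv2.resize(f2[200:300,215:345],None,fx=3,fy=3,interpolation=2),cv2.resize(f2[200:300,385:515],None,fx=3,fy=3,interpolation=2)]))
```

```text
red 151 353.7748344370861 269.3576158940397 (np.int64(347), np.int64(360), np.int64(260), np.int64(276)) med [ 0.4626 -0.1412  0.0775] [ 0.4475 -0.1566  0.0724] [ 0.4892 -0.1234  0.0861]
blue 177 195.43502824858757 259.9265536723164 (np.int64(189), np.int64(202), np.int64(253), np.int64(267)) med [0.4765 0.2506 0.113 ] [0.4625 0.2418 0.0081] [0.5078 0.2843 0.121 ]
yellow 3 330.3333333333333 220.0 (np.int64(327), np.int64(334), np.int64(220), np.int64(220)) med [ 0.5839 -0.0743  0.1097] [ 0.5837 -0.078   0.1091] [ 0.5841 -0.0705  0.1103]
308 202 [ 0.6227 -0.0229  0.1347]
402 202 [ 0.6273 -0.2539  0.1355]
305 255 [ 0.4996 -0.0163  0.0727]
400 258 [ 0.4969 -0.2589  0.0713]
355 230 [ 0.5619 -0.1414  0.0992]
332 235 [ 0.549  -0.0839  0.0937]
368 232 [ 0.5578 -0.1743  0.0974]
355 200 [ 0.6305 -0.1384  0.1333]
355 258 [ 0.4937 -0.1435  0.078 ]
354 272 [ 0.4583 -0.1415  0.0756]
350 272 [ 0.4579 -0.1313  0.0777]
197 260 [0.4762 0.2458 0.1148]
189 250 [0.5154 0.2989 0.0092]
220 250 [0.5167 0.2149 0.0121]
220 283 [0.4287 0.2116 0.0047]
190 283 [0.427  0.2913 0.0061]
```

View pics/crop0.png

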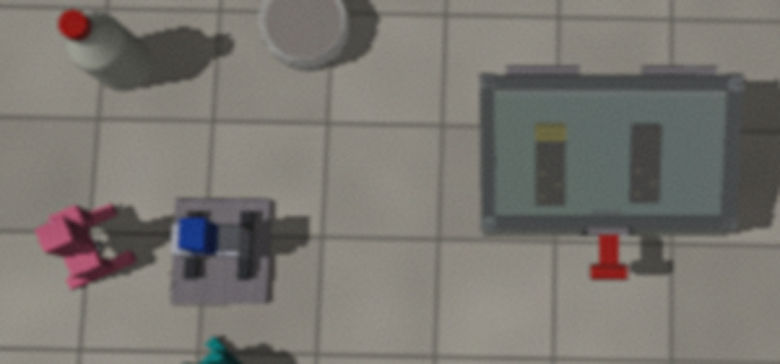

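View pics/crop1.png

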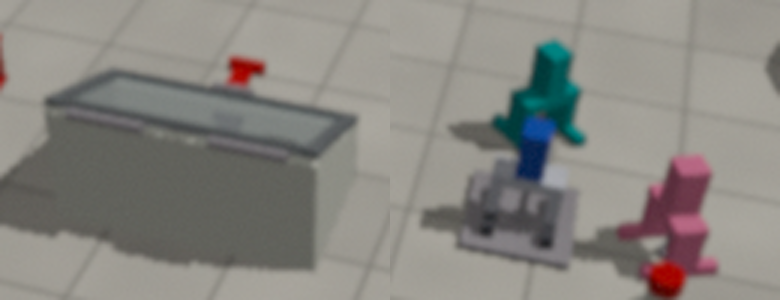

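The enlarged crops agree. The blue-handled gauge on the steel plate, at crop pixel (197,235), is the target; the pink and turquoise ones stand off the plate. The yellow-banded block is the left one. I'll square the tool up first, then travel to the paddle.

```bash
cat >> h.py <<'E'
from scipy.spatial.transform import Rotation as Ro
def go(p,R=None):
    """p target TCP; prints shift in tool axes (mm) and in axes after turning, and rotvec deg"""
    s=manip.read_state();R0=np.array(s['orientation']);d=(np.array(p)-s['eef_pos'])*1000
    R=R0 if R is None else np.array(R)
    rv=Ro.from_matrix(R0.T@R).as_rotvec(degrees=True)
    print('t',s['t'],'pos',np.round(s['eef_pos'],4),'F',np.round(s['contact_force'],1),'op',round(s['opening'],4),'| turn',rv.round(2),'shift now-axes',(R0.T@d).round(1),'after-turn',(R.T@d).round(1))
DOWN=np.diag([1.,-1,-1])
E
python3 - <<'E'
from h import *
go([0.40,-0.141,0.26],DOWN)
E
```

```text
t 0.1 pos [ 0.1466 -0.6324  0.23  ] F [-0.8  0.   0.3] op 0.0856 | turn [-0.13  0.02 13.06] shift now-axes [ 357.9 -421.5  -29. ] after-turn [ 253.4 -491.4  -30. ]
```

Emit:
{"op": "step_arm", "data": {
  "commands": "-1 0 0 -10 0 0 6.5; -1 0 0 -10 0 0 6.5; -1 22 -42 -3 0 0 0; -1 22 -42 -3 0 0 0; -1 22 -42 -3 0 0 0; -1 22 -42 -3 0 0 0; -1 22 -42 -3 0 0 0; -1 22 -42 -3 0 0 0; -1 22 -42 -3 0 0 0; -1 22 -42 -3 0 0 0; -1 22 -42 -3 0 0 0; -1 22 -42 -3 0 0 0"
}}

```text
t: 1.3
eef_pos: [0.3709, -0.2033, 0.2745]
orientation: [[1.0, -0.027, -0.011], [-0.027, -1.0, 0.009], [-0.011, -0.009, -1.0]]
contact_force: [1.1, -0.3, -0.1]
opening: 0.0855
```

Run:
```python
from h import *
go([0.40,-0.141,0.26],DOWN)
```

```text
t 1.3 pos [ 0.3709 -0.2033  0.2745] F [ 1.1 -0.3 -0.1] op 0.0855 | turn [-0.51  0.62 -1.53] shift now-axes [ 27.6 -62.9  14.7] after-turn [ 29.1 -62.3  14.5]
```

Emit:
{"op": "step_arm", "data": {
  "commands": "-1 9 -20 5 -0.5 0.6 -1.5; -1 10 -21 5 0 0 0; -1 10 -21 5 0 0 0; -1 0 0 0 0 0 0"
}}

```text
t: 1.7
eef_pos: [0.4034, -0.1298, 0.2591]
orientation: [[1.0, 0.017, 0.001], [0.017, -1.0, 0.0], [0.001, -0.0, -1.0]]
contact_force: [0.7, 0.2, 0.9]
opening: 0.0855
```

Run:
```python
from h import *
go([0.40,-0.141,0.26],DOWN)
f,z,K,W=cam('wrist');save('w1.png',f);np.savez('/tmp/w1',f=f,z=z,K=K,W=W)
P=cloud(z,K,W)
hsv=cv2.cvtColor(f,cv2.COLOR_RGB2HSV).astype(int);h,s,v=hsv[...,0],hsv[...,1],hsv[...,2]
M=((h<8)|(h>172))&(s>130)&(v>80)
n,l,stt,c=cv2.connectedComponentsWithStats(M.astype(np.uint8))
for i in range(1,n):
    if stt[i,4]>50: p=P[l==i]; print(stt[i],c[i],np.nanmedian(p,0).round(4),np.nanmin(p,0).round(4),np.nanmax(p,0).round(4))
```

```text
t 1.7 pos [ 0.4034 -0.1298  0.2591] F [0.7 0.2 0.9] op 0.0855 | turn [-0.02 -0.07  0.99] shift now-axes [-3.6 11.1 -0.9] after-turn [-3.4 11.2 -0.9]
[624   7  16  76 742] [633.28571429  50.72641509] [ 0.5318 -0.4046  0.0067] [ 0.5074 -0.4136  0.0041] [ 0.5685 -0.3982  0.0097]
[ 323   96   27   40 1001] [336.01398601 115.26273726] [ 0.4731 -0.1411  0.077 ] [ 0.4584 -0.1515  0.0746] [ 0.4871 -0.1311  0.0791]
[313 136  46  18 759] [335.11462451 145.23715415] [ 0.4511 -0.1408  0.081 ] [ 0.4447 -0.1588  0.0766] [ 0.4577 -0.124   0.084 ]
```

View pics/w1.png

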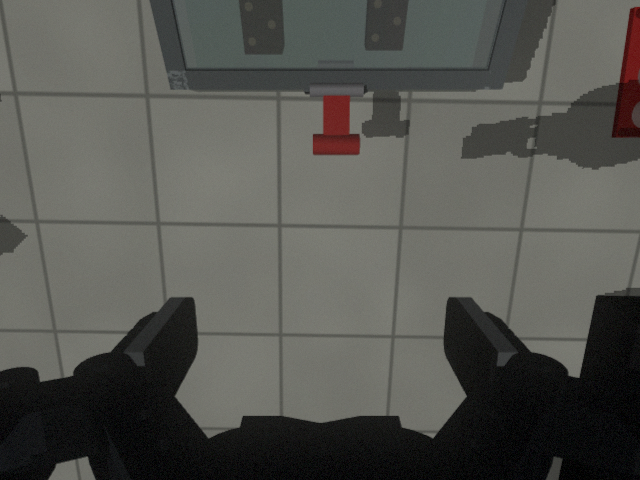

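The wrist view shows the paddle's crossbar at (335,145), centred at about (0.4515, -0.141, 0.074). The blocks are at (262,20) and (387,20). I'll move above the bar.

Emit:
{"op": "step_arm", "data": {
  "commands": "-1 16 4 33 0 0 1; -1 16 4 33 0 0 0; -1 16 3 33 0 0 0; -1 0 0 0 0 0 0"
}}

```text
t: 2.15
eef_pos: [0.452, -0.1505, 0.1593]
orientation: [[1.0, -0.011, 0.004], [-0.011, -1.0, -0.007], [0.004, 0.007, -1.0]]
contact_force: [-0.9, 0.7, -1.1]
opening: 0.0854
```

Run:
```python
from h import *
go([0.4515,-0.141,0.053],DOWN)
```

```text
t 2.15 pos [ 0.452  -0.1505  0.1593] F [-0.9  0.7 -1.1] op 0.0854 | turn [ 0.4  -0.24 -0.63] shift now-axes [ -1.  -10.2 106.3] after-turn [ -0.5  -9.5 106.3]
```

Emit:
{"op": "step_arm", "data": {
  "commands": "-1 0 -9 10 0.4 -0.2 -0.6; -1 0 0 30 0 0 0; -1 0 0 30 0 0 0; -1 0 0 24 0 0 0; -1 0 0 0 0 0 0"
}}

```text
t: 2.65
eef_pos: [0.4528, -0.1459, 0.0674]
orientation: [[1.0, -0.006, 0.006], [-0.006, -1.0, -0.005], [0.006, 0.005, -1.0]]
contact_force: [-0.6, -0.6, -0.1]
opening: 0.0852
```

Run:
```python
from h import *
go([0.4515,-0.141,0.053],DOWN)
f,z,K,W=cam('wrist');save('w2.png',f)
```

```text
t 2.65 pos [ 0.4528 -0.1459  0.0674] F [-0.6 -0.6 -0.1] op 0.0852 | turn [ 0.27 -0.36 -0.35] shift now-axes [-1.5 -4.9 14.3] after-turn [-1.3 -4.9 14.4]
```

View pics/w2.png

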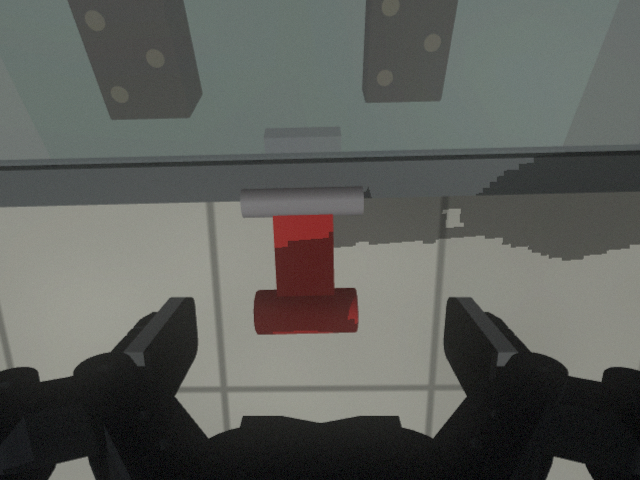

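The bar at (306,311) lies between the open fingers, about 5 mm to the left of centre. I'll finish the descent and close.

Emit:
{"op": "step_arm", "data": {
  "commands": "-1 -1 -5 8 0.3 -0.3 -0.3; -1 0 0 7 0 0 0; -1 0 0 0 0 0 0; 1 0 0 0 0 0 0; 1 0 0 0 0 0 0; 1 0 0 0 0 0 0; 1 0 0 0 0 0 0; 1 0 0 0 0 0 0",
  "squeeze": 40
}}

```text
t: 3.5
eef_pos: [0.458, -0.1409, 0.0597]
orientation: [[1.0, -0.001, 0.014], [-0.001, -1.0, -0.003], [0.014, 0.003, -1.0]]
contact_force: [-0.9, -1.0, 0.8]
opening: 0.0351
```

Run:
```python
from h import *
go([0.4515,-0.141,0.053],DOWN)
f,z,K,W=cam('wrist');save('w3.png',f)
```

```text
t 3.5 pos [ 0.458  -0.1409  0.0597] F [-0.9 -1.   0.8] op 0.0351 | turn [ 0.17 -0.79 -0.07] shift now-axes [-6.6  0.1  6.6] after-turn [-6.5  0.1  6.7]
```

View pics/w3.png

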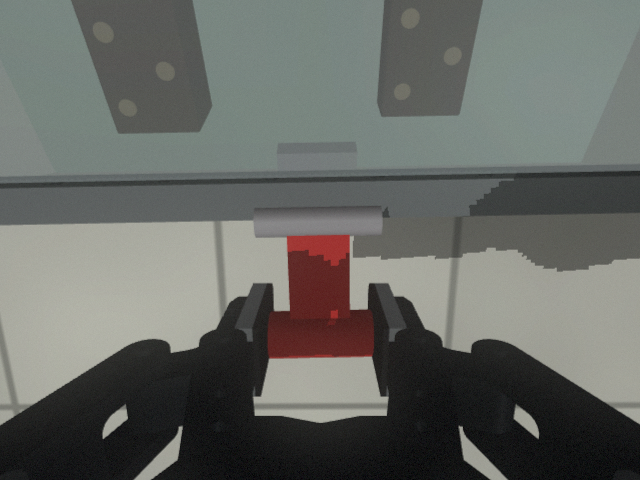

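The bar is pinched end to end, with an opening of 35 mm and the bar at (320,335). Next I lift the paddle and plan the arc.

Emit:
{"op": "step_arm", "data": {
  "commands": "1 1 0 -8 0 -0.5 0; 1 3 0 -9 0 0 0; 1 5 0 -8 0 0 0; 1 0 0 0 0 0 0"
}}

```text
t: 3.95
eef_pos: [0.4657, -0.1408, 0.0855]
orientation: [[1.0, -0.003, 0.001], [-0.003, -1.0, -0.002], [0.001, 0.002, -1.0]]
contact_force: [-2.6, 1.6, 0.2]
opening: 0.0349
```

```bash
cat >> h.py <<'E'
def arc():
    s=manip.read_state();p=np.array(s['eef_pos']);b=p+[-.0065,0,.0148]  # bar estimate
    H=np.array([.636,.130]);d=np.array([H[0]-b[0],b[2]-H[1]]);r=np.hypot(*d);ph=np.degrees(np.arctan2(d[1],d[0]))
    print('bar',b.round(4),'r',r.round(4),'phi',ph.round(1),'~lid rad',np.radians(ph-14+25).round(2))
    for k in range(1,13):
        a=np.radians(ph+8*k);a0=np.radians(ph+8*k-8);print(k,round(180*(np.cos(a0)-np.cos(a)),1),round(180*(np.sin(a0)-np.sin(a)),1))
E
python3 - <<'E'
from h import *
go([0.4515,-0.141,0.053],DOWN);arc()
E
```

```text
t 3.95 pos [ 0.4657 -0.1408  0.0855] F [-2.6  1.6  0.2] op 0.0349 | turn [ 0.1  -0.05 -0.15] shift now-axes [-14.2   0.2  32.5] after-turn [-14.2   0.2  32.5]
bar [ 0.4592 -0.1408  0.1003] r 0.1793 phi -9.5 ~lid rad 0.03
1 -2.4 -25.0
2 1.1 -25.1
3 4.6 -24.7
4 8.0 -23.8
5 11.2 -22.5
6 14.2 -20.7
7 17.0 -18.5
8 19.4 -16.0
9 21.4 -13.1
10 23.0 -10.0
11 24.2 -6.7
12 24.9 -3.3
```

Emit:
{"op": "step_arm", "data": {
  "commands": "1 -1 0 -15 0 0 0; 1 -1 0 -20 0 0 0; 1 2 0 -25 0 0 0; 1 4 0 -25 0 0 0; 1 7 0 -24 0 0 0; 1 0 0 0 0 0 0"
}}

```text
t: 4.55
eef_pos: [0.4771, -0.1406, 0.1966]
orientation: [[1.0, -0.002, 0.003], [-0.002, -1.0, -0.001], [0.003, 0.001, -1.0]]
contact_force: [-0.5, 1.7, 1.0]
opening: 0.0346
```

Run:
```python
from h import *
go([0.4515,-0.141,0.053],DOWN);arc()
f,z,K,W=cam('wrist');save('w4.png',f)
```

```text
t 4.55 pos [ 0.4771 -0.1406  0.1966] F [-0.5  1.7  1. ] op 0.0346 | turn [ 0.05 -0.19 -0.13] shift now-axes [-26.1   0.4 143.5] after-turn [-25.6   0.4 143.6]
bar [ 0.4706 -0.1406  0.2114] r 0.1843 phi 26.2 ~lid rad 0.65
1 12.6 -21.7
2 15.5 -19.7
3 18.1 -17.4
4 20.4 -14.7
5 22.2 -11.7
6 23.6 -8.5
7 24.6 -5.1
8 25.1 -1.7
9 25.0 1.8
10 24.5 5.3
11 23.6 8.7
12 22.1 11.9
```

View pics/w4.png

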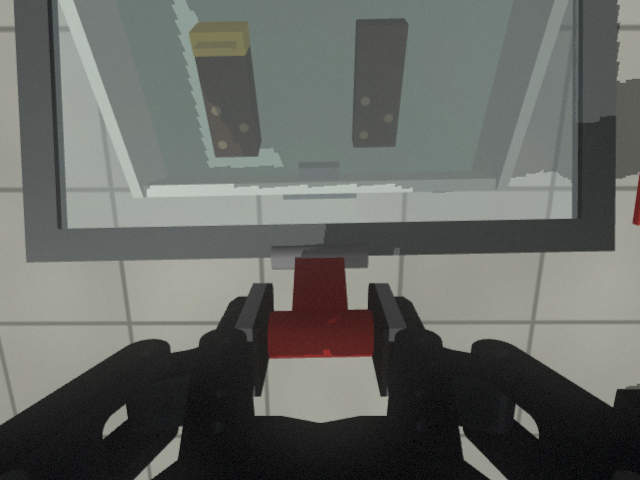

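The lid is rising with the bar still held; the front rim is at row 240 and the force is small. I'll continue the arc.

Emit:
{"op": "step_arm", "data": {
  "commands": "1 13 0 -17 0 0 0; 1 16 0 -19 0 0 0; 1 18 0 -17 0 0 0; 1 20 0 -15 0 0 0; 1 22 0 -12 0 0 0; 1 0 0 0 0 0 0"
}}

```text
t: 5.2
eef_pos: [0.5396, -0.1394, 0.2639]
orientation: [[0.998, -0.005, -0.07], [-0.005, -1.0, 0.005], [-0.07, -0.005, -0.998]]
contact_force: [-1.8, 1.2, 4.3]
opening: 0.0348
```

Run:
```python
from h import *
go([0.4515,-0.141,0.053],DOWN);arc()
```

```text
t 5.2 pos [ 0.5396 -0.1394  0.2639] F [-1.8  1.2  4.3] op 0.0348 | turn [-0.28  4.02 -0.27] shift now-axes [-73.1   3.  216.5] after-turn [-88.1   1.6 210.9]
bar [ 0.5331 -0.1394  0.2787] r 0.1808 phi 55.3 ~lid rad 1.16
1 21.6 -12.8
2 23.2 -9.7
3 24.3 -6.4
4 24.9 -2.9
5 25.1 0.6
6 24.8 4.1
7 24.0 7.5
8 22.7 10.7
9 21.0 13.8
10 18.9 16.6
11 16.4 19.0
12 13.6 21.1
```

Emit:
{"op": "step_arm", "data": {
  "commands": "1 20 0 -12 0 1 0; 1 22 0 -10 0 1 0; 1 23 0 -7 0 1 0; 1 24 0 -4 0 1 0; 1 24 0 -1 0 0 0; 1 0 0 0 0 0 0"
}}

```text
t: 5.8
eef_pos: [0.6473, -0.1373, 0.2957]
orientation: [[1.0, -0.004, -0.024], [-0.004, -1.0, 0.004], [-0.024, -0.004, -1.0]]
contact_force: [1.2, 0.2, 2.3]
opening: 0.035
```

Run:
```python
from h import *
go([0.4515,-0.141,0.053],DOWN);arc();print(manip.read_state()['joint_positions'])
f,z,K,W=cam('scene');save('s5.png',f[180:300,200:360].repeat(4,0).repeat(4,1))
```

```text
t 5.8 pos [ 0.6473 -0.1373  0.2957] F [1.2 0.2 2.3] op 0.035 | turn [-0.25  1.4  -0.21] shift now-axes [-189.8    5.5  247.4] after-turn [-195.8    3.7  242.7]
bar [ 0.6408 -0.1373  0.3105] r 0.1806 phi 91.5 ~lid rad 1.79
1 25.0 2.4
2 24.4 5.9
3 23.4 9.2
4 21.8 12.4
5 19.9 15.3
6 17.6 17.9
7 14.9 20.2
8 12.0 22.1
9 8.8 23.5
10 5.4 24.5
11 2.0 25.0
12 -1.5 25.1
[ 26.97454787  23.70778545 -25.04469067  83.14660417   9.90004246
  76.78410966 -88.92081713]
```

View pics/s5.png

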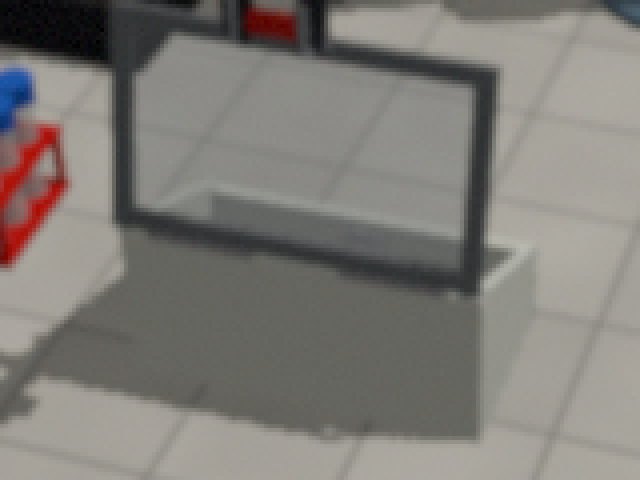

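The lid is close to upright, about 1.8 rad. I'll push on past upright.

Emit:
{"op": "step_arm", "data": {
  "commands": "1 23 0 3 0 1 0; 1 24 0 6 0 0.5 0; 1 22 0 9 0 0 0; 1 0 0 0 0 0 0"
}}

```text
t: 6.25
eef_pos: [0.7189, -0.1359, 0.2785]
orientation: [[1.0, -0.003, 0.009], [-0.003, -1.0, 0.004], [0.009, -0.004, -1.0]]
contact_force: [3.6, 0.1, 1.7]
opening: 0.0347
```

Run:
```python
from h import *
go([0.4515,-0.141,0.053],DOWN);arc()
f,z,K,W=cam('scene');save('s6.png',f[160:300,200:360].repeat(4,0).repeat(4,1))
```

```text
t 6.25 pos [ 0.7189 -0.1359  0.2785] F [3.6 0.1 1.7] op 0.0347 | turn [-0.25 -0.52 -0.17] shift now-axes [-269.4    6.8  223. ] after-turn [-267.4    5.1  225.5]
bar [ 0.7124 -0.1359  0.2933] r 0.1803 phi 115.1 ~lid rad 2.2
1 21.9 12.2
2 20.0 15.1
3 17.7 17.8
4 15.1 20.1
5 12.1 22.0
6 9.0 23.5
7 5.6 24.5
8 2.2 25.0
9 -1.4 25.1
10 -4.8 24.6
11 -8.2 23.7
12 -11.4 22.4
```

View pics/s6.png

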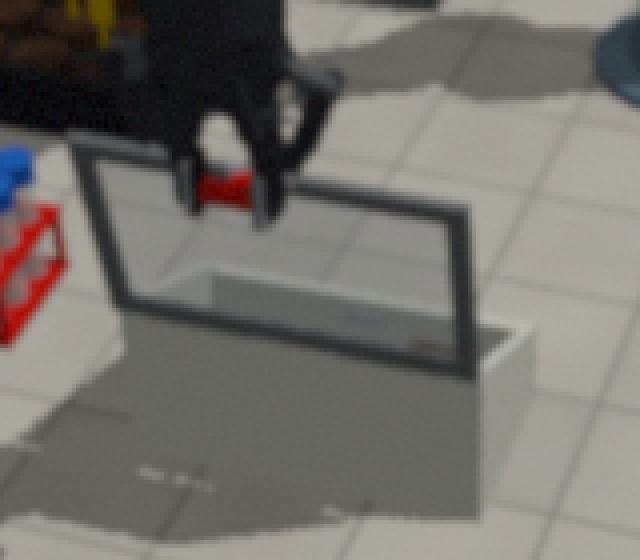

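The lid has swung beyond upright, about 2.2 rad. I'll release it, rise, and then travel to the gauge.

Emit:
{"op": "step_arm", "data": {
  "commands": "-1 0 0 0 0 0 0; -1 0 0 0 0 0 0; -1 0 0 0 0 0 0; -1 0 0 0 0 0 0; -1 0 0 -20 0 0 0; -1 0 0 -35 0 0 0; -1 0 0 -35 0 0 0; -1 0 0 0 0 0 0"
}}

```text
t: 7.1
eef_pos: [0.7085, -0.1402, 0.3614]
orientation: [[1.0, -0.005, -0.017], [-0.005, -1.0, 0.001], [-0.017, -0.001, -1.0]]
contact_force: [1.0, -0.6, 1.7]
opening: 0.0855
```

Run:
```python
from h import *
go([0.42,0.25,0.32],DOWN)
f,z,K,W=cam('scene');save('s7.png',f[160:300,200:360].repeat(4,0).repeat(4,1))
```

```text
t 7.1 pos [ 0.7085 -0.1402  0.3614] F [ 1.  -0.6  1.7] op 0.0855 | turn [-0.08  0.98 -0.3 ] shift now-axes [-289.8 -388.7   46.9] after-turn [-288.5 -390.2   41.4]
```

View pics/s7.png

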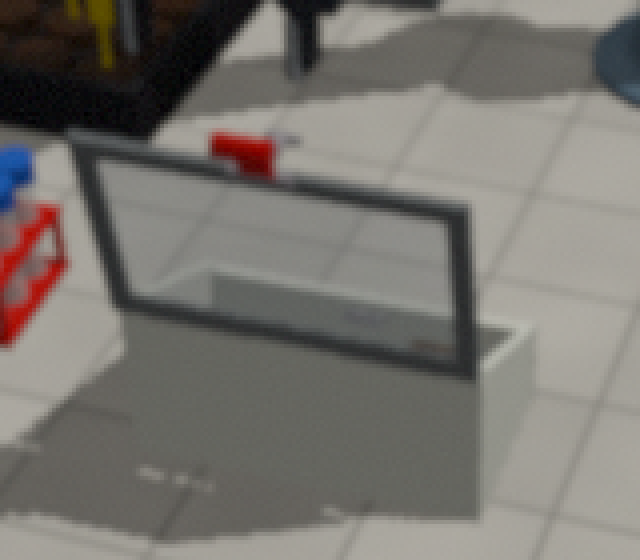

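The lid stays open. On the way I'll stop for a wrist view of the board.

Emit:
{"op": "step_arm", "data": {
  "commands": "-1 -30 -5 0 0 0.5 0; -1 -40 -8 0 0 0.5 0; -1 -40 -8 0 0 0 0; -1 -40 -7 5 0 0 0; -1 -40 -7 5 0 0 0; -1 -30 -5 5 0 0 0; -1 -10 0 0 0 0 0; -1 0 0 0 0 0 0"
}}

```text
t: 7.95
eef_pos: [0.4606, -0.0991, 0.3295]
orientation: [[1.0, -0.01, -0.027], [-0.01, -1.0, 0.004], [-0.027, -0.004, -1.0]]
contact_force: [1.0, 0.4, -0.0]
opening: 0.0851
```

Run:
```python
from h import *
go([0.47,-0.10,0.34],DOWN)
f,z,K,W=cam('wrist');save('w8.png',f);np.savez('/tmp/w8',f=f,z=z,K=K,W=W)
```

```text
t 7.95 pos [ 0.4606 -0.0991  0.3295] F [ 1.   0.4 -0. ] op 0.0851 | turn [-0.23  1.53 -0.59] shift now-axes [  9.1   0.7 -10.8] after-turn [  9.4   0.9 -10.5]
```

View pics/w8.png

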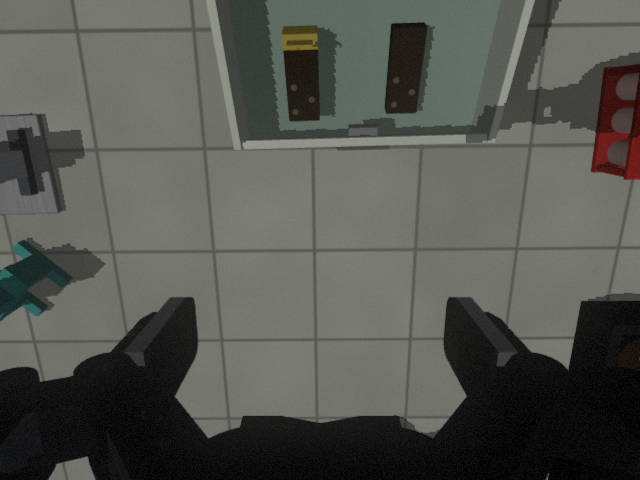

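The wrist view shows the tagged block at (300,75) with its yellow label uphill at (300,38). The plain block is at (405,68). Next: the board plane and the pose of the tagged block.

```bash
cat > blk.py <<'E'
from h import *
def blk(f,z,K,W,box,nm):
    P=cloud(z,K,W)
    hsv=cv2.cvtColor(f,cv2.COLOR_RGB2HSV).astype(int);h,s,v=hsv[...,0],hsv[...,1],hsv[...,2]
    # slope frame: ex along slope(uphill), ey, n
    x0,y0,x1,y1=box
    g=np.zeros(z.shape,bool);g[y0:y1,x0:x1]=True
    Q=P.reshape(-1,3)
    c,sn=np.cos(np.radians(25)),np.sin(np.radians(25))
    S=np.stack([Q[:,0]*c+Q[:,2]*sn,Q[:,1],-Q[:,0]*sn+Q[:,2]*c],-1).reshape(P.shape) # slope coords
    green=g&(h>35)&(h<100)&(s>20)&(z>0)
    n=S[...,2];b=np.nanmedian(n[green]);print(nm,'board n',b.round(4),np.nanstd(n[green]).round(4))
    A=np.c_[P[green],np.ones(green.sum())];co=np.linalg.lstsq(A[:,[0,1,3]],A[:,2],rcond=None)[0];print('slope dz/dx,dz/dy',co.round(3),'deg',np.degrees(np.arctan(co[0])).round(2))
    hh=n-b
    for lo,hi,t in [(.018,.029,'tagged top'),(.009,.018,'plain top')]:
        M=(g&(hh>lo)&(hh<hi)).astype(np.uint8);M=cv2.morphologyEx(M,cv2.MORPH_OPEN,np.ones((5,5),np.uint8))
        k,l,stt,_=cv2.connectedComponentsWithStats(M)
        for i in range(1,k):
            if stt[i,4]<300: continue
            m=l==i;q=S[m];r=cv2.minAreaRect((q[:,:2]*1000).astype(np.float32))
            print(t,stt[i],'rect(slope mm)',np.round(r[0],1),np.round(r[1],1),round(r[2],1),'h',np.median(hh[m]).round(4),'mean',q.mean(0).round(4))
E
python3 - <<'E'
from blk import *
d=np.load('/tmp/w8.npz');blk(d['f'],d['z'],d['K'],d['W'],(245,5,490,130),'w8')
E
```

```text
w8 board n -0.1976 0.0025
slope dz/dx,dz/dy [ 0.458  0.006 -0.212] deg 24.59
tagged top [ 282   31   38   91 2739] rect(slope mm) [531.5 -83. ] [80.9 30.3] 1.0 h 0.0245 mean [ 0.5336 -0.0832 -0.1732]
plain top [ 386   26   41   88 2816] rect(slope mm) [ 532.9 -178.9] [80.5 30.6] 0.7 h 0.0137 mean [ 0.5361 -0.1785 -0.184 ]
```

The tagged block's centre is at 531 mm along the slope and y = -0.083, almost square to the case (about 1°). It is 24.5 mm high and the slope comes out near 25°, so the measurements agree. Now to the gauge.

Emit:
{"op": "step_arm", "data": {
  "commands": "-1 -5 -30 3 -0.2 1.5 -0.6; -1 -5 -40 3 0 0 0; -1 -5 -40 3 0 0 0; -1 -5 -40 3 0 0 0; -1 -5 -40 3 0 0 0; -1 -5 -40 3 0 0 0; -1 -5 -40 3 0 0 0; -1 -5 -40 3 0 0 0; -1 0 -25 3 0 0 0; -1 0 0 0 0 0 0; -1 0 0 0 0 0 0"
}}

```text
t: 9.1
eef_pos: [0.4376, 0.253, 0.3061]
orientation: [[1.0, -0.003, 0.01], [-0.003, -1.0, 0.023], [0.01, -0.023, -1.0]]
contact_force: [0.3, -0.3, -0.2]
opening: 0.0855
```

Run:
```python
from h import *
go([0.42,0.25,0.30],DOWN)
f,z,K,W=cam('wrist');save('w9.png',f);np.savez('/tmp/w9',f=f,z=z,K=K,W=W)
go([0.42,0.25,0.30],DOWN)
```

```text
t 9.1 pos [0.4376 0.253  0.3061] F [ 0.3 -0.3 -0.2] op 0.0855 | turn [-1.33 -0.59 -0.18] shift now-axes [-17.6   3.2   5.8] after-turn [-17.6   3.    6.1]
t 9.15 pos [0.4376 0.2529 0.3062] F [0.8 0.7 0.3] op 0.0852 | turn [-1.35 -0.61 -0.23] shift now-axes [-17.6   3.1   5.9] after-turn [-17.6   2.9   6.2]
```

View pics/w9.png

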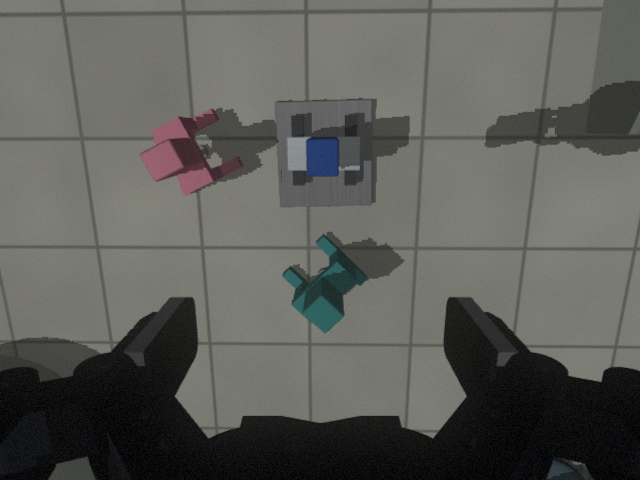

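The blue-handled gauge is on the plate at (323,157), aligned with the tool axes. Pink is at (180,160) and turquoise at (325,290), both off the plate and left alone.

Run:
```python
from h import *
d=np.load('/tmp/w9.npz');f,z,K,W=[d[k] for k in 'fzKW']
P=cloud(z,K,W)
hsv=cv2.cvtColor(f,cv2.COLOR_RGB2HSV).astype(int);h,s,v=hsv[...,0],hsv[...,1],hsv[...,2]
def rep(n,M):
    p=P[M]*1000;r=cv2.minAreaRect(p[:,:2].astype(np.float32));print(n,M.sum(),np.round(r[0],1),np.round(r[1],1),round(r[2],1),'z',np.nanpercentile(p[:,2],[1,50,99]).round(1))
g=np.zeros(z.shape,bool);g[90:215,265:385]=1
B=g&(h>105)&(h<130)&(s>120);rep('blue top',B&(P[...,2]>.110))
rep('bridge',g&(P[...,2]>.058)&(P[...,2]<.07))
rep('skids',g&(P[...,2]>.014)&(P[...,2]<.026))
rep('plate',g&(P[...,2]>.004)&(P[...,2]<.011))
t=(h>80)&(h<98)&(s>120);t[:220]=0;t[340:]=0;rep('turq',t); print(np.nanmax(P[t],0),np.nanmin(P[t],0))
k=(h>165)&(s>80)&(z>0);k[:,260:]=0;rep('pink',k);print(np.nanmin(P[k],0),np.nanmax(P[k],0))
```

```text
blue top 1155 [477.  254.9] [25.  29.1] 90.0 z [113.2 115.8 117.5]
bridge 1342 [476.3 255.1] [66.  29.8] 89.9 z [64.2 65.8 67.6]
skids 883 [476.4 254.7] [69.5 66.1] 0.7 z [18.9 20.8 22.9]
plate 6518 [471.6 254.7] [110.3 100.1] 1.3 z [ 6.7  8.8 10.7]
turq 1512 [nan nan] [0. 0.] 0.0 z [ 11.2 106.1 109.4]
[0.3833431  0.30127428 0.11059322] [0.30498264 0.21038012 0.00620685]
pink 3838 [471.8 348.1] [179.1  89.4] 86.4 z [ 11.3  58.9 398.9]
[0.42485506 0.25959873 0.00105183] [0.51792699 0.43675849 0.40441961]
```

Emit:
{"op": "step_arm", "data": {
  "commands": "-1 19 -1 20 -1.3 -0.6 -0.2; -1 19 -1 30 0 0 0; -1 0 0 30 0 0 0; -1 0 0 0 0 0 0; -1 0 0 0 0 0 0"
}}

```text
t: 9.65
eef_pos: [0.4849, 0.2475, 0.2261]
orientation: [[1.0, -0.016, 0.006], [-0.016, -1.0, -0.002], [0.006, 0.002, -1.0]]
contact_force: [0.1, 0.3, 1.7]
opening: 0.0854
```

Run:
```python
from h import *
go([0.4766,0.2549,0.078],DOWN)
```

```text
t 9.65 pos [0.4849 0.2475 0.2261] F [0.1 0.3 1.7] op 0.0854 | turn [ 0.1  -0.33 -0.94] shift now-axes [ -9.3  -7.5 148. ] after-turn [ -8.3  -7.4 148.1]
```

Emit:
{"op": "step_arm", "data": {
  "commands": "-1 -7 -6 20 0 -0.3 -0.9; -1 -1 -1 35 0 0 0; -1 0 0 30 0 0 0; -1 0 0 15 0 0 0; -1 0 0 0 0 0 0; -1 0 0 0 0 0 0"
}}

```text
t: 10.25
eef_pos: [0.4872, 0.2535, 0.1349]
orientation: [[1.0, -0.01, 0.02], [-0.01, -1.0, 0.002], [0.02, -0.002, -1.0]]
contact_force: [0.5, 0.1, 1.2]
opening: 0.0855
```

Run:
```python
from h import *
go([0.4766,0.2549,0.078],DOWN)
f,z,K,W=cam('wrist');save('w10.png',f)
```

```text
t 10.25 pos [0.4872 0.2535 0.1349] F [0.5 0.1 1.2] op 0.0855 | turn [-0.1  -1.13 -0.58] shift now-axes [-11.8  -1.2  56.7] after-turn [-10.6  -1.4  56.9]
```

View pics/w10.png

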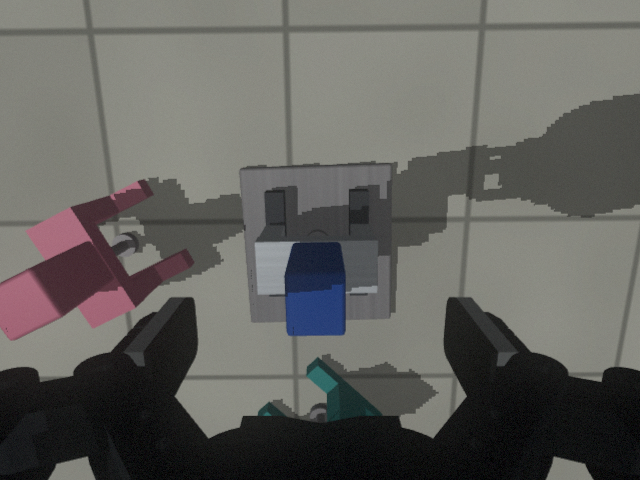

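The handle top is at (316,290), between the fingers. I'll correct x by -11 mm before going down.

Emit:
{"op": "step_arm", "data": {
  "commands": "-1 -8 -1 6 0 -1.2 -0.6; -1 -4 -1 10 0 0 0; -1 -2 0 10 0 0 0; -1 -2 0 0 0 0 0; -1 0 0 0 0 0 0"
}}

```text
t: 10.8
eef_pos: [0.4725, 0.2573, 0.1106]
orientation: [[1.0, 0.001, 0.004], [0.001, -1.0, 0.004], [0.004, -0.004, -1.0]]
contact_force: [0.5, 0.5, 0.3]
opening: 0.0855
```

Run:
```python
from h import *
go([0.4766,0.2549,0.078],DOWN)
```

```text
t 10.8 pos [0.4725 0.2573 0.1106] F [0.5 0.5 0.3] op 0.0855 | turn [-0.24 -0.21  0.06] shift now-axes [ 4.   2.6 32.6] after-turn [ 4.1  2.4 32.6]
```

Emit:
{"op": "step_arm", "data": {
  "commands": "-1 2 2 10 -0.2 -0.2 0; -1 0 0 12 0 0 0; -1 0 0 10 0 0 0; -1 0 0 0 0 0 0; -1 0 0 0 0 0 0"
}}

```text
t: 11.3
eef_pos: [0.4746, 0.2548, 0.075]
orientation: [[1.0, 0.001, -0.001], [0.001, -1.0, -0.0], [-0.001, 0.0, -1.0]]
contact_force: [0.1, -0.1, 0.1]
opening: 0.0855
```

Run:
```python
from h import *
go([0.4766,0.2549,0.078],DOWN)
```

```text
t 11.3 pos [0.4746 0.2548 0.075 ] F [ 0.1 -0.1  0.1] op 0.0855 | turn [0.   0.07 0.04] shift now-axes [ 2.  -0.1 -3. ] after-turn [ 2.  -0.1 -3. ]
```

Close enough; I'll make a small correction and close at 60 N.

Emit:
{"op": "step_arm", "data": {
  "commands": "-1 2 0 -3 0 0 0; -1 0 0 0 0 0 0; 1 0 0 0 0 0 0; 1 0 0 0 0 0 0; 1 0 0 0 0 0 0; 1 0 0 0 0 0 0; 1 0 0 0 0 0 0; 1 0 0 0 0 0 0",
  "squeeze": 60
}}

```text
t: 12.1
eef_pos: [0.478, 0.2559, 0.0798]
orientation: [[1.0, 0.001, 0.002], [0.001, -1.0, 0.002], [0.002, -0.002, -1.0]]
contact_force: [0.2, -0.2, -1.2]
opening: 0.0255
```

Run:
```python
from h import *
go([0.4766,0.2549,0.078],DOWN)
f,z,K,W=cam('wrist');save('w11.png',f)
```

```text
t 12.1 pos [0.478  0.2559 0.0798] F [ 0.2 -0.2 -1.2] op 0.0255 | turn [-0.1  -0.12  0.04] shift now-axes [-1.4  1.   1.8] after-turn [-1.4  1.   1.8]
```

View pics/w11.png

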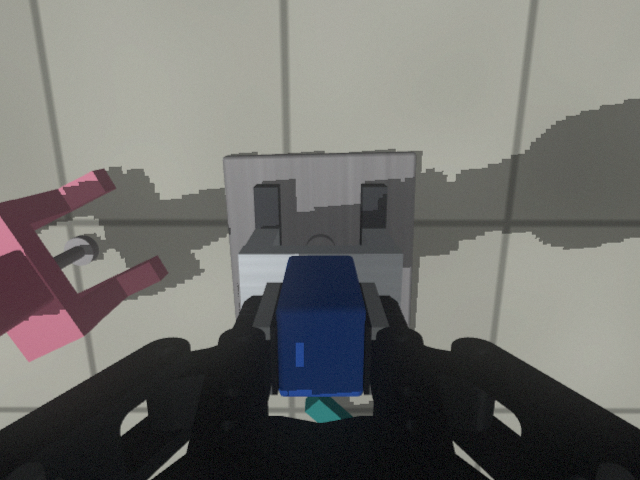

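The handle is firmly gripped (opening 25.5 mm) and the hand looks square to the skids. I'll lift straight up and then carry it over.

Emit:
{"op": "step_arm", "data": {
  "commands": "1 0 0 -5 0 0 0; 1 0 0 -10 0 0 0; 1 0 0 -20 0 0 0; 1 0 0 -30 0 0 0; 1 0 0 -35 0 0 0; 1 0 0 -35 0 0 0; 1 0 0 -30 0 0 0; 1 0 0 -15 0 0 0; 1 0 0 0 0 0 0"
}}

```text
t: 13.05
eef_pos: [0.4707, 0.251, 0.2628]
orientation: [[1.0, 0.003, -0.015], [0.003, -1.0, -0.009], [-0.015, 0.009, -1.0]]
contact_force: [0.4, -0.1, -3.8]
opening: 0.0252
```

```bash
cat >> h.py <<'E'
c_,s_=np.cos(np.radians(25)),np.sin(np.radians(25))
TILT=np.array([[c_,0,s_],[0,-1,0],[s_,0,-c_]])
NRM=np.array([-s_,0,c_])
E
python3 - <<'E'
from h import *
print(TILT.T@TILT, np.linalg.det(TILT))
go([0.48,-0.083,0.25],TILT);go([0.48,-0.083,0.25],DOWN)
f,z,K,W=cam('wrist');save('w12.png',f)
E
```

```text
[[ 1.00000000e+00  0.00000000e+00 -4.26891359e-18]
 [ 0.00000000e+00  1.00000000e+00  0.00000000e+00]
 [-4.26891359e-18  0.00000000e+00  1.00000000e+00]] 0.9999999999999999
t 13.05 pos [0.4707 0.251  0.2628] F [ 0.4 -0.1 -3.8] op 0.0252 | turn [ 0.47 25.86  0.27] shift now-axes [  8.6 333.9  15.6] after-turn [  3.1 334.   15.5]
t 13.05 pos [0.4707 0.251  0.2628] F [ 0.4 -0.1 -3.8] op 0.0252 | turn [0.51 0.86 0.16] shift now-axes [  8.6 333.9  15.6] after-turn [  9.3 334.   12.8]
```

View pics/w12.png

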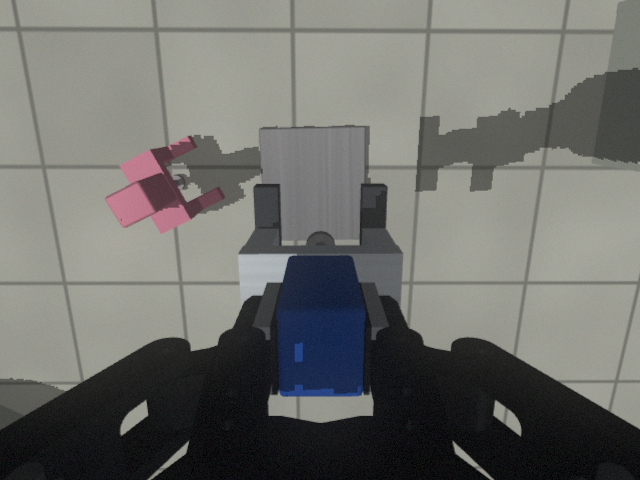

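The handle sits at the same pixels as before the lift, so the gauge hasn't slipped. Next: carry across with the turn.

Emit:
{"op": "step_arm", "data": {
  "commands": "1 0 20 0 0 0 0; 1 0 33 0 0 0 0; 1 0 36 0 0 3 0; 1 0 36 0 0 3 0; 1 0 36 0 0 3 0; 1 0 36 0 0 3 0; 1 0 36 0 0 3 0; 1 0 36 0 0 3 0; 1 0 30 0 0 3 0; 1 0 20 0 0 3 0; 1 0 0 0 0 2 0; 1 0 0 0 0 0 0"
}}

```text
t: 14.3
eef_pos: [0.4456, -0.0793, 0.2354]
orientation: [[0.923, 0.007, 0.386], [0.007, -1.0, 0.001], [0.386, 0.002, -0.923]]
contact_force: [-0.6, 0.5, -4.1]
opening: 0.0251
```

Run:
```python
from h import *
go([0.5024,-0.083,0.1837],TILT);go([0.4770,-0.083,0.2381],TILT)
```

```text
t 14.3 pos [ 0.4456 -0.0793  0.2354] F [-0.6  0.5 -4.1] op 0.0251 | turn [-0.08  2.3   0.41] shift now-axes [32.4  4.  69.6] after-turn [29.6  3.7 70.9]
t 14.3 pos [ 0.4456 -0.0793  0.2354] F [-0.6  0.5 -4.1] op 0.0251 | turn [-0.08  2.3   0.41] shift now-axes [29.9  3.9  9.6] after-turn [29.6  3.7 10.8]
```

Emit:
{"op": "step_arm", "data": {
  "commands": "1 15 3 5 0 2.3 0.4; 1 13 0 5 0 0 0; 1 0 0 0 0 0 0; 1 0 0 0 0 0 0"
}}

```text
t: 14.7
eef_pos: [0.4688, -0.0789, 0.2293]
orientation: [[0.914, 0.005, 0.405], [0.003, -1.0, 0.007], [0.405, -0.005, -0.914]]
contact_force: [-0.9, 0.0, -3.5]
opening: 0.0255
```

Run:
```python
from h import *
go([0.5362,-0.083,0.1112],TILT)
f,z,K,W=cam('wrist');save('w13.png',f);np.savez('/tmp/w13',f=f,z=z,K=K,W=W)
```

```text
t 14.7 pos [ 0.4688 -0.0789  0.2293] F [-0.9  0.  -3.5] op 0.0255 | turn [-0.41  1.13  0.15] shift now-axes [ 13.8   5.1 135.3] after-turn [ 11.2   4.1 135.5]
```

View pics/w13.png

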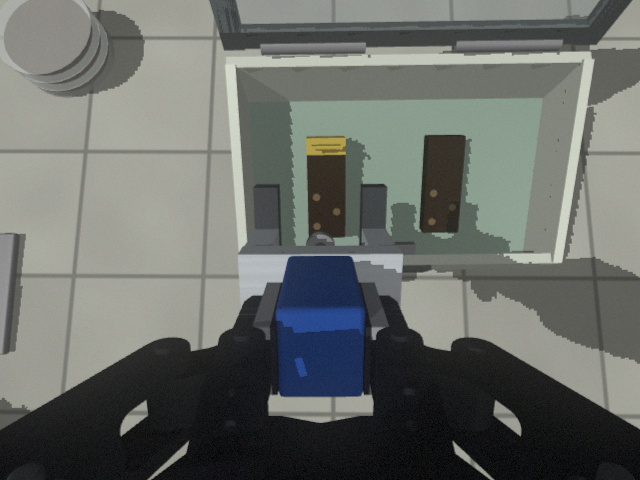

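The skids at (267,210) and (373,210) are lining up either side of the tagged block at (326,190). I'll re-measure the block and the skids in the tool frame.

Run:
```python
from blk import *
d=np.load('/tmp/w13.npz');f,z,K,W=[d[k] for k in 'fzKW'];blk(f,z,K,W,(240,100,545,236),'w13')
# skids: near depth
P=cloud(z,K,W);T=np.array(manip.read_state()['orientation']);p0=np.array(manip.read_state()['eef_pos'])
q=(P-p0)@T*1000
for nm,(x0,y0,x1,y1) in dict(L=(252,180,284,245),R=(358,180,390,245)).items():
    m=np.zeros(z.shape,bool);m[y0:y1,x0:x1]=1;m&=(q[...,2]<70)
    print(nm,m.sum(),np.percentile(q[m],[2,50,98],axis=0).round(1).tolist())
```

```text
w13 board n -0.1978 0.0134
slope dz/dx,dz/dy [ 0.358  0.031 -0.149] deg 19.68
tagged top [ 307  137   39   99 3471] rect(slope mm) [532.1 -83. ] [78.7 30.1] 0.8 h 0.0245 mean [ 0.5334 -0.0831 -0.1733]
plain top [ 422  136   44   97 3631] rect(slope mm) [ 532.7 -178.7] [79.6 30.7] 0.6 h 0.0137 mean [ 0.5342 -0.1783 -0.1841]
L 1608 [[8.0, -32.0, 32.9], [19.5, -25.5, 58.1], [33.4, -20.3, 67.3]]
R 1634 [[8.5, 21.6, 32.3], [19.5, 26.8, 58.2], [33.6, 33.2, 68.3]]
```

Emit:
{"op": "step_arm", "data": {
  "commands": "1 8 3 10 -0.4 1.1 0.1; 1 4 1 20 0 0 0; 1 0 0 25 0 0 0; 1 0 0 15 0 0 0; 1 0 0 0 0 0 0; 1 0 0 0 0 0 0"
}}

```text
t: 15.35
eef_pos: [0.5079, -0.0816, 0.1686]
orientation: [[0.908, 0.003, 0.419], [0.003, -1.0, 0.001], [0.419, 0.001, -0.908]]
contact_force: [-0.2, -0.1, -3.4]
opening: 0.0254
```

Run:
```python
from h import *
go([0.5362,-0.083,0.1112],TILT)
```

```text
t 15.35 pos [ 0.5079 -0.0816  0.1686] F [-0.2 -0.1 -3.4] op 0.0254 | turn [-0.04  0.23  0.18] shift now-axes [ 1.6  1.5 64. ] after-turn [ 1.4  1.4 64. ]
```

Emit:
{"op": "step_arm", "data": {
  "commands": "1 1 1 10 0 0.2 0.1; 1 0 0 10 0 0 0; 1 0 0 8 0 0 0; 1 0 0 0 0 0 0; 1 0 0 0 0 0 0"
}}

```text
t: 15.85
eef_pos: [0.5224, -0.084, 0.1453]
orientation: [[0.904, -0.001, 0.427], [0.001, -1.0, -0.002], [0.427, 0.002, -0.904]]
contact_force: [-0.1, 0.0, -3.9]
opening: 0.0253
```

Run:
```python
from h import *
go([0.5362,-0.083,0.1112],TILT)
f,z,K,W=cam('wrist');save('w14.png',f)
```

```text
t 15.85 pos [ 0.5224 -0.084   0.1453] F [-0.1  0.  -3.9] op 0.0253 | turn [ 0.14 -0.25  0.03] shift now-axes [-2.1 -1.1 36.7] after-turn [-1.9 -1.  36.7]
```

View pics/w14.png

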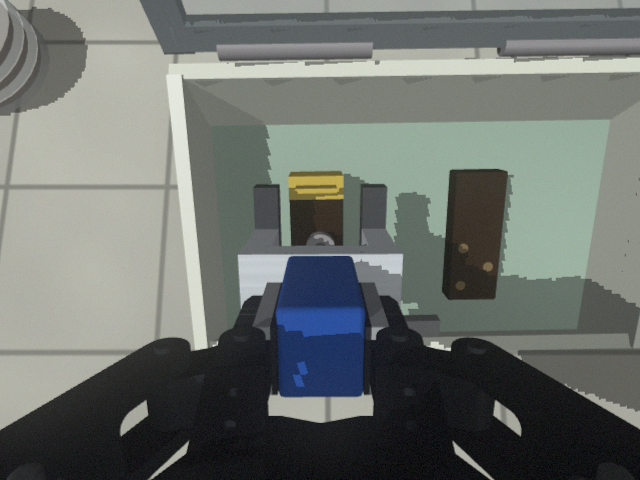

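The block (columns 290–344) is centred between the skids (280–360). Continuing down slowly.

Emit:
{"op": "step_arm", "data": {
  "commands": "1 -1 -1 6 0.1 -0.2 0; 1 -0.5 0 8 0 0 0; 1 0 0 6 0 0 0; 1 0 0 4 0 0 0; 1 0 0 0 0 0 0; 1 0 0 0 0 0 0"
}}

```text
t: 16.5
eef_pos: [0.5331, -0.0834, 0.1223]
orientation: [[0.905, -0.0, 0.425], [0.0, -1.0, -0.002], [0.425, 0.002, -0.905]]
contact_force: [-0.4, 0.1, -2.8]
opening: 0.0256
```

Run:
```python
from h import *
go([0.5362,-0.083,0.1112],TILT)
```

```text
t 16.5 pos [ 0.5331 -0.0834  0.1223] F [-0.4  0.1 -2.8] op 0.0256 | turn [ 0.09 -0.18  0.02] shift now-axes [-1.9 -0.5 11.4] after-turn [-1.9 -0.4 11.4]
```

Emit:
{"op": "step_arm", "data": {
  "commands": "1 -1 0 3 0 -0.2 0; 1 0 0 3 0 0 0; 1 0 0 2 0 0 0; 1 0 0 0 0 0 0"
}}

```text
t: 16.9
eef_pos: [0.5365, -0.0834, 0.1149]
orientation: [[0.906, -0.0, 0.424], [0.0, -1.0, -0.002], [0.424, 0.002, -0.906]]
contact_force: [0.2, 0.1, -1.8]
opening: 0.0251
```

Run:
```python
from h import *
go([0.5362,-0.083,0.1112],TILT)
```

```text
t 16.9 pos [ 0.5365 -0.0834  0.1149] F [ 0.2  0.1 -1.8] op 0.0251 | turn [ 0.11 -0.06  0.02] shift now-axes [-1.8 -0.4  3.2] after-turn [-1.8 -0.4  3.2]
```

Emit:
{"op": "step_arm", "data": {
  "commands": "1 -0.5 0 1.5 0 0 0; 1 0 0 1 0 0 0; 1 0 0 0 0 0 0"
}}

```text
t: 17.2
eef_pos: [0.5376, -0.0834, 0.1125]
orientation: [[0.905, -0.0, 0.424], [0.0, -1.0, -0.002], [0.424, 0.002, -0.905]]
contact_force: [-0.4, 0.3, -1.8]
opening: 0.0253
```

Run:
```python
from h import *
go([0.5362,-0.083,0.1112],TILT);print(manip.read_state()['ft_torque'])
```

```text
t 17.2 pos [ 0.5376 -0.0834  0.1125] F [-0.4  0.3 -1.8] op 0.0253 | turn [ 0.12 -0.11  0.03] shift now-axes [-1.8 -0.4  0.6] after-turn [-1.8 -0.4  0.6]
[0.01699322 0.80843659 0.02313702]
```

Emit:
{"op": "step_arm", "data": {
  "commands": "1 0 0 1.2 0 0 0; 1 0 0 0 0 0 0"
}}

```text
t: 17.4
eef_pos: [0.5381, -0.0834, 0.1114]
orientation: [[0.905, -0.0, 0.424], [0.001, -1.0, -0.002], [0.424, 0.002, -0.905]]
contact_force: [-1.4, 0.4, -2.3]
opening: 0.0252
```

Emit:
{"op": "step_arm", "data": {
  "commands": "1 0 0 1.2 0 0 0; 1 0 0 0 0 0 0"
}}

```text
t: 17.6
eef_pos: [0.5383, -0.0835, 0.1111]
orientation: [[0.906, -0.001, 0.424], [0.001, -1.0, -0.003], [0.424, 0.003, -0.906]]
contact_force: [-0.8, 1.4, -2.0]
opening: 0.0252
```

Emit:
{"op": "step_arm", "data": {
  "commands": "1 0 0 1.5 0 0 0; 1 0 0 1 0 0 0"
}}

```text
t: 17.8
eef_pos: [0.5384, -0.0836, 0.1109]
orientation: [[0.907, -0.001, 0.422], [0.001, -1.0, -0.005], [0.422, 0.005, -0.907]]
contact_force: [-12.4, 2.0, 13.7]
opening: 0.0255
```

Run:
```python
from h import *
go([0.5362,-0.083,0.1112],TILT);print(np.round(manip.read_state()['ft_torque'],2))
f,z,K,W=cam('wrist');save('w15.png',f)
f,z,K,W=cam('scene');save('s15.png',cv2.resize(f[160:300,200:380],None,fx=4,fy=4,interpolation=2))
```

```text
t 17.8 pos [ 0.5384 -0.0836  0.1109] F [-12.4   2.   13.7] op 0.0255 | turn [0.28 0.04 0.08] shift now-axes [-1.9 -0.6 -1.2] after-turn [-1.9 -0.6 -1.2]
[0.98 1.48 0.5 ]
```

View pics/w15.png

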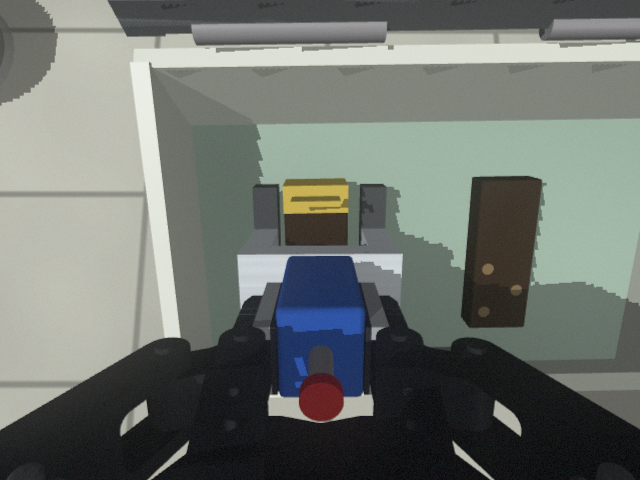

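View pics/s15.png

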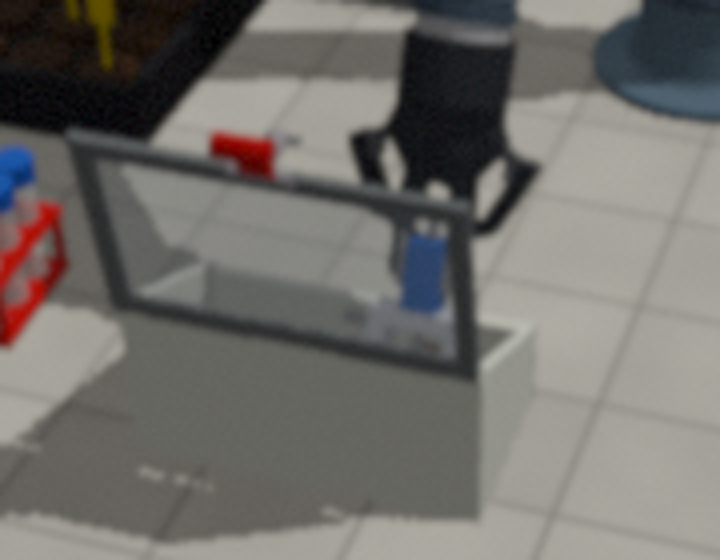

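The skids are seated: the contact force rose to about 18 N, the red-tipped rod is up at (321,395), and the block is between the skids. I'll relax the preload, then let go.

Emit:
{"op": "step_arm", "data": {
  "commands": "1 0 0 0 0 0 0; 1 0 0 -0.3 0 0 0; 1 0 0 0 0 0 0",
  "squeeze": 25
}}

```text
t: 18.2
eef_pos: [0.5381, -0.0834, 0.1116]
orientation: [[0.906, -0.0, 0.423], [0.002, -1.0, -0.005], [0.423, 0.006, -0.906]]
contact_force: [-1.2, 0.5, -1.8]
opening: 0.0255
```

Emit:
{"op": "step_arm", "data": {
  "commands": "0.3 0 0 0 0 0 0; 0 0 0 0 0 0 0; -0.5 0 0 0 0 0 0; -1 0 0 0 0 0 0; -1 0 0 0 0 0 0; -1 0 0 0 0 0 0"
}}

```text
t: 18.8
eef_pos: [0.5439, -0.0844, 0.1152]
orientation: [[0.901, -0.001, 0.433], [0.002, -1.0, -0.006], [0.433, 0.006, -0.901]]
contact_force: [-0.8, 0.8, -0.5]
opening: 0.0853
```

Run:
```python
from h import *
go([0.5362,-0.083,0.1112],TILT)
f,z,K,W=cam('wrist');save('w16.png',f)
```

```text
t 18.8 pos [ 0.5439 -0.0844  0.1152] F [-0.8  0.8 -0.5] op 0.0853 | turn [ 0.36 -0.67  0.09] shift now-axes [-8.7 -1.5  0.3] after-turn [-8.7 -1.4  0.4]
```

View pics/w16.png

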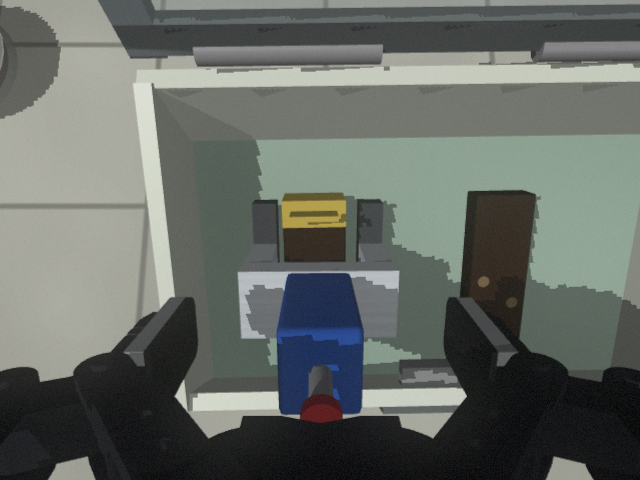

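The hand is open around the standing gauge. I'll retreat along the tool axis.

Emit:
{"op": "step_arm", "data": {
  "commands": "-1 -3 0 -10 0 0 0; -1 -2 0 -20 0 0 0; -1 0 0 -30 0 0 0; -1 0 0 -35 0 0 0; -1 0 0 -35 0 0 0; -1 0 0 -10 0 0 0; -1 0 0 0 0 0 0; -1 0 0 0 0 0 0"
}}

```text
t: 19.65
eef_pos: [0.476, -0.083, 0.2429]
orientation: [[0.902, 0.0, 0.432], [0.003, -1.0, -0.005], [0.432, 0.006, -0.902]]
contact_force: [-0.5, 0.4, -0.1]
opening: 0.0856
```

```bash
cat > chk.py <<'E'
from blk import *
go([0.5362,-0.083,0.1112],TILT)
f,z,K,W=cam('wrist');save('w17.png',f);np.savez('/tmp/w17',f=f,z=z,K=K,W=W)
P=cloud(z,K,W);c,sn=np.cos(np.radians(25)),np.sin(np.radians(25))
S=np.stack([P[...,0]*c+P[...,2]*sn,P[...,1],-P[...,0]*sn+P[...,2]*c],-1);hh=S[...,2]+.1977
hsv=cv2.cvtColor(f,cv2.COLOR_RGB2HSV).astype(int);h,s,v=hsv[...,0],hsv[...,1],hsv[...,2]
def rep(n,M):
    q=S[M]*1000;r=cv2.minAreaRect(q[:,:2].astype(np.float32));print(n,M.sum(),np.round(r[0],1),np.round(r[1],1),round(r[2],1),'h',np.percentile(hh[M]*1000,[2,50,98]).round(1))
ins=(P[...,1]>-.13)&(P[...,1]<-.04)&(S[...,0]>.44)&(S[...,0]<.62)
rep('handle top',ins&(hh>.102)&(hh<.112)&(h>105)&(h<130)&(s>100))
rep('bridge top',ins&(hh>.053)&(hh<.062)&(s<60))
M=ins&(hh>.008)&(hh<.016);rep('skid tops',M)
rep('red tip',(P[...,2]>.14)&ins&((h<8)|(h>172))&(s>100))
# local plane of handle top
m=ins&(hh>.102)&(hh<.112)&(h>105)&(h<130)&(s>100);q=S[m];A=np.c_[q[:,:2],np.ones(len(q))];print('handle top slope deg',np.degrees(np.arctan(np.linalg.lstsq(A,q[:,2],rcond=None)[0][:2])).round(2))
rep('brown/yellow top',ins&(hh>.02)&(hh<.028))
blk(f,z,K,W,(0,0,640,300),'w17')
f,z,K,W=cam('scene');save('s17.png',f)
f,z,K,W=cam('top');save('t17.png',f)
E
python3 chk.py
```

```text
t 19.65 pos [ 0.476  -0.083   0.2429] F [-0.5  0.4 -0.1] op 0.0856 | turn [ 0.3  -0.62  0.16] shift now-axes [ -2.7  -0.8 144.8] after-turn [ -1.1  -0.  144.8]
handle top 1511 [533.3 -84.9] [30.1 25.4] 0.8 h [104.4 107.3 108.7]
bridge top 1988 [533.1 -84.7] [30.4 66. ] 0.5 h [54.3 57.4 58.9]
skid tops 1650 [532.1 -87.1] [149.9  90. ] 1.7 h [ 8.5 12.3 15.7]
red tip 472 [540.  -87.7] [23.7 84.6] 0.0 h [126.4 129.1 314.5]
handle top slope deg [-1.5   0.47]
brown/yellow top 1917 [535.2 -87.3] [154.7  89.5] 1.6 h [20.4 24.4 27.6]
w17 board n -0.1977 0.0226
slope dz/dx,dz/dy [ 0.492 -0.001 -0.23 ] deg 26.22
tagged top [ 399  103  145   42 1190] rect(slope mm) [ 611.5 -204.7] [115.8  30.3] 77.4 h 0.0236 mean [ 0.6094 -0.2127 -0.1741]
tagged top [266 107  63   8 426] rect(slope mm) [609.5 -66.2] [ 5. 49.] 0.9 h 0.0235 mean [ 0.6094 -0.0665 -0.1742]
tagged top [330 106  55   8 342] rect(slope mm) [ 610.4 -113.7] [ 5.  43.3] 0.2 h 0.0237 mean [ 0.6104 -0.1133 -0.1741]
tagged top [ 299  160   38   34 1121] rect(slope mm) [557.9 -82.5] [27.  30.1] 0.9 h 0.0244 mean [ 0.5575 -0.0827 -0.1733]
tagged top [521 200  12  54 334] rect(slope mm) [ 516.  -258.6] [47.2  2.1] 1.2 h 0.0235 mean [ 0.5163 -0.2586 -0.1743]
plain top [ 411  158   40   92 3269] rect(slope mm) [ 533.  -178.8] [79.5 30.6] 1.1 h 0.0136 mean [ 0.5343 -0.1783 -0.1841]
plain top [281 163  15  27 367] rect(slope mm) [557.  -57.2] [21.7 11.9] 1.2 h 0.0126 mean [ 0.5568 -0.0574 -0.1851]
plain top [345 163  15  27 385] rect(slope mm) [ 557.5 -111.3] [21.2 11.9] 0.1 h 0.0121 mean [ 0.5574 -0.1112 -0.1854]
```

View pics/w17.png

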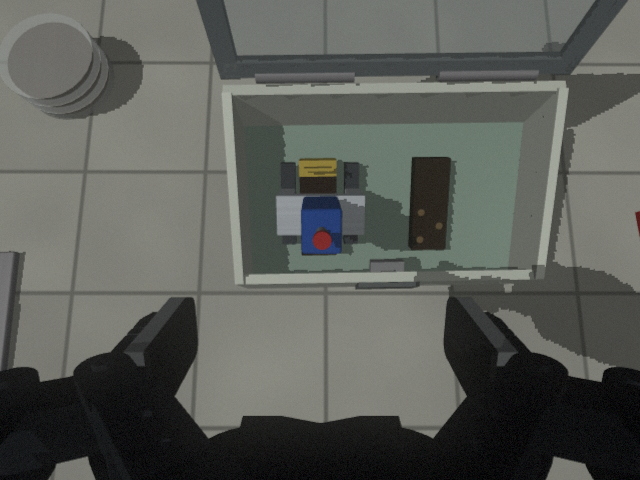

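View pics/s17.png

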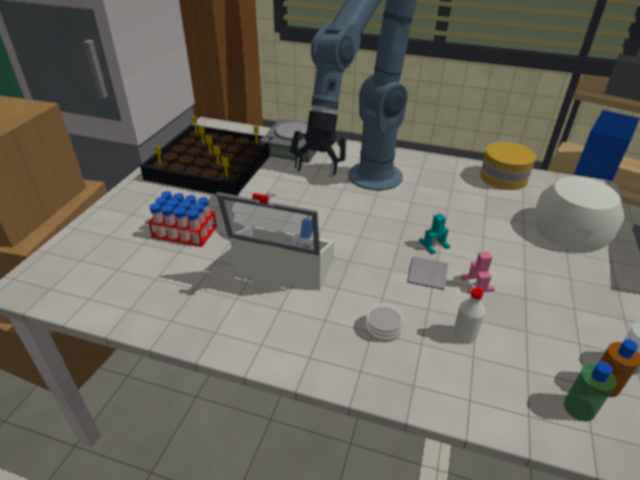

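The gauge stands square. Its handle top is 107 mm, bridge top 57 mm and skid tops 12 mm above the board, and the centre is 2 mm from the block's. The lid is open and the bystanders are in place. Handing in.

```bash
python3 -c "
from h import *
print(manip.sign_off());st()"
```

```text
the job is handed in; nothing more can be done
None
the job is handed in; nothing more can be done
```

The job is done and handed in at about 20 s of the 61 s allowed. I lifted the red paddle by its crossbar, swung the lid to about 2.2 rad (past upright), and left it there. I then took the blue gauge off its plate, tilted it 25°, lowered it astride the yellow-labelled block, let go and backed away.

**Gauge standing square:** above the board, the handle top measured 107 mm, the bridge 57 mm and the skids 12 mm. These are the values for a gauge seated flat. Its centre is about 2 mm from the block's, and the red-tipped rod stands about 22 mm above the handle, in line with the 24 mm block.

**Blocks and bystanders:** both blocks measured within about 1 mm of where they lay before. The rack, bottle, dishes and look-alikes look unmoved in the scene view. Forces stayed low, at most about 18 N when the gauge seated.

**Checks that disagreed:** a plane fitted to the handle's top came out 1.5° off square, which I put down to camera noise on a small patch, since the heights agreed. Some broader masks (skid tops, block top, red tip) gave meaningless outlines because they picked up other surfaces. I ignored those outlines.

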